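# Load a candle into the base coder and latch its tray

### The job

Press the coder's sprung release button so that its tray pops out, stand the small round pillar candle upright in the tray's round nest and let go, then push the tray gently home until it clicks and stays shut with the candle inside. Push and press lightly (the tray, its latch and the wax are not to be forced), do not slam the tray, and leave the other things on the bench where they are.

Things in the scene. Friction and masses are not known exactly. Their poses are not given: they have to be found in the camera images.
- coder: Base coder fixed to the bench, a low grey metal box. Origin: centre of its underside. x points from its front (tray side) to its back, y left, z up. Footprint x -130 to 130, y -100 to 100 mm. Front part (x -130 to 45) 82 mm high with a flat 10 mm roof and a front slot (72 mm high, 140 mm wide) that the tray slides through; head behind it 120 mm high.
- tray (a joint): How far the tray is out (slides along the coder's -x), m: 0.10 fully out; latched shut at 0.005 to 0.011, a depth that differs on every coder and cannot be seen. A spring drives it out: 8 N at the shut end, 2.5 N fully out, damping 30 N s/m. Closing peaks at 12 to 15 N on the latch's ramp, then it clicks; 2 mm further in is a firm buffer, about 10 N/mm. Over 30 N is too hard.
- tray_front (a point): Centre of the tray's flat front face (moves with the tray; axes as the coder's). The panel is 130 mm wide, 52 mm high (8 to 60 mm above the bench), 10 mm thick, and stands in front of the coder even when shut. Pushed towards the coder's +x the tray closes; if it has not clicked, it comes out again when let go.
- tray_nest (a point): Centre of the floor of the round nest in the tray, 12 mm above the bench, 60 mm behind the tray's front face (moves with the tray; axes as the coder's). The nest is 55 mm in diameter and 10 mm deep, in a flat aluminium plate whose top is 22 mm above the bench. With the tray fully out it lies 55 mm in front of the coder's front; with the tray shut it is under the roof.
- release_top (a point): Centre of the top face of the release, a bare steel push button of 24 mm diameter that stands 13 mm above the roof (top 95 mm above the bench), near the front left of the roof. Pressed straight down.
- release (a joint): How far the release is pressed, m: 0 up, 0.009 fully down. It is sprung (1 N at first, 4 N fully down, and up to 2 N more from the loaded latch); at 6 to 8 mm the latch lets go. It also dips and springs back by itself when the tray clicks home.
- candle_mid (a point): Centre (half-way up) of the small pillar candle to be loaded: a plain round upright cylinder of rigid wax, 46 mm in diameter and 50 mm high, about 80 g, with a short wick stub on top. z is its own axis, up. It stands on the bench to the left or to the right of the coder's tray.
- hive: Bystander: beehive-shaped candle, 68 mm wide, 58 mm high; origin under its centre.
- tall: Bystander: tall pillar candle, 56 mm in diameter, 120 mm high; origin under its centre.
- cube: Bystander: square block candle, 60 x 60 x 50 mm high; origin under its centre.
- jar: Bystander: jar with a steel lid, 70 mm in diameter, 90 mm high; origin under its centre.
- labels: Bystander: roll of paper labels lying flat, 90 mm in diameter, 40 mm high; origin under its centre.
Mind the look-alikes: they are no part of the job. What is shaped like the part that bears candle_mid but orange or red is not meant.

How it is judged:
By the outcome, as a careful person would: the job done as asked, in the order asked, and still so for the second after the job is handed in, with the robot touching nothing.
It also fails if it takes over 66 s, if anything falls off the work surface, if the arm or the gripper's body presses on something with over 40 N, if the wrist force passes 120 N, or if a joint passes its speed limit or range.

### The arm

A 6-joint arm with a two-finger parallel gripper is mounted at the origin on the work surface. World frame = base frame: x ahead of the robot, y to its left, z up, the work surface at z = 0. Lengths are in mm, angles in rad, forces in N, time in s.
With the tool pointing down it reaches from about 275 to 750 mm from the base axis. Payload 10.2 kg.
Tool frame: the origin (TCP) lies midway between the tips of the shut fingers; the grasp point (between the pads) lies 19 mm behind it; z points along the fingers, y is the line along which they close (so a half turn about z gives the same grasp; the last joint's range is limited). The gripper opens to 85 mm and grips with 20 to 120 N. Pads are 22 mm wide; open, the fingers measure 114 mm over their backs; the gripper's body (76 mm by 85 mm) begins 54 mm behind the grasp point. The pads swing forward as they close: fully open they stand 13 mm farther back than shut.
Start: joints at [-1.414, 0.313, 1.498, -0, 1.331, -0.223], TCP at [194.624, -487.599, 211.094] pointing down, gripper open.
Joint ranges: [-2.94, 2.94], [-0.97, 2.17], [0.19, 2.56], [-1.23, 4.37], [0.02, 3.11], [-2.88, 2.88]. Speed limits (rad/s): [2.39, 2.39, 3.01, 3.14, 3.14, 3.14].

### API

Orientations are given as a unit quaternion [w, x, y, z].
In Python, from rig import ctrl gives the robot as it stands.
- The arm moves only by the tool send_rows, never from a script. Its argument "targets" is a list of rows, each an object with "offset": the shift along the world's x, y, z in cm, a list of three; "spin": the turn about the world's z in rad. A call has 1 to 8 rows; each row is the pose to reach, as a shift and turn from the pose commanded when the call began; what a row does not reach only later rows make up. A row lasts 1/12 s, in which the tool goes at most 41.7 mm and 7.16 degrees, less where a joint would pass 70% of its speed; a pose out of reach is approached as far as the arm can. A call with a gripper value outside its range is refused whole. "grip" is the opening, from 0 (shut) to 1 (fully open), set as the call begins (left out, the last holds). The fingers move at their own pace and stop on an object; "squeeze" is the grip in N (left out, the last holds). Time passes only in rows, so rows that repeat a pose let the fingers close. It gives the time, the measured TCP pose, the force, the opening and the grip force at its end, in the units of the state.
- ctrl.sense(): the state, without advancing time (a new reading comes with each control period).
- ctrl.capture(name): name is "side" or "top"; returns (picture, depth): 400x640x3 uint8, red, green, blue; 400x640 float32, mm along the optical axis (not along the pixel's ray), 0 where there is no reading.
- ctrl.calibration(name): a dict with "fx", "fy", "cx", "cy" (pixels), "k1" (the pictures are not rectified: a ray, as slopes to the right and down, at radius r is drawn at 1 + k1 r^2 times it, then the intrinsics apply), "view" (4x4, takes a point from world to camera coordinates). Camera axes: x right, y down, z forward; pixel columns grow to the right and rows downward; lengths in mm; the calibration is good to about 2 mm. A picture is of the moment at which its call begins. calibration takes no time and is no camera call.
- ctrl.finish_job(): hands the job in; it is judged then, once.
Trained networks look in the newest picture that a camera, given by its name, has taken for a name from the list of things; names that differ only in an ending like _2 or _b are one class to them, and where a whole thing is asked for, a point or a joint stands for the part that bears it (a point fixed in the world has none). Each returns a list of dicts, best first, with "conf" (0 to 1); they miss things now and then, are a little off and sometimes report something else, mostly with a low value. They report only what shows in the picture. A call takes as long as a camera call. They do not tell look-alikes from the thing itself.
- ctrl.search_frame(camera, query): "box" ([left, top, right, bottom] in pixels, round what is visible of it).
- ctrl.place_of(camera, query): "uv" ([column, row] in pixels: a listed point, or the origin of a listed thing).
The state is a dict: "time_s": time; "joints": joint angles; "dq": joint speeds; "tau": joint torques, N m; "eef_pos": TCP position; "ee_rot": TCP orientation; "force": force on the tool from outside, world axes, zero at the start; "wrist_torque": the same for the moment, N m; "grip_width": opening from 0.0 (shut) to 1.0 (fully open); "grip_force": force on a finger pad.
Only numpy, scipy, OpenCV 4.12 (cv2) and the standard library are available. Lean on these libraries where they do the work, as an engineer would, in place of code of your own. Each camera call takes 0.05 s, during which the arm holds its last target. There are 200 camera calls.

## Working session

There is one attempt and no reset: what is moved stays moved. The work goes in short steps, Python scripts to look and compute and a tool call to move; the robot and the scene stay as the last step left them, time stands still between calls to the robot, and variables do not carry over. Pictures are saved under pics/ and viewed, at most 10 in all, crops included, and the job is handed in when it is done.

Besides the shell and the picture viewer there is one more tool, called after ">>>" by a JSON object that holds its "fn" and its "kwargs". send_rows: Moves the arm, as the interface text tells. Its arguments: {"type":"object","properties":{"targets":{"type":"array"},"grip":{"type":"number"},"squeeze":{"type":"number"}},"required":["targets"]}

```bash
mkdir -p pics
cat > h.py <<'E'
import numpy as np, cv2
from rig import ctrl
def ray(cam,uv):
    c=ctrl.calibration(cam); K=np.array([[c['fx'],0,c['cx']],[0,c['fy'],c['cy']],[0,0,1.]])
    p=cv2.undistortPoints(np.array([[uv]],float),K,np.array([c['k1'],0,0,0.]))[0,0]
    V=np.array(c['view']); R=V[:3,:3]; o=-R.T@V[:3,3]
    return o,R.T@np.array([p[0],p[1],1.])
def at_z(cam,uv,z):
    o,d=ray(cam,uv); return o+d*(z-o[2])/d[2]
def at_d(cam,uv,dep):
    o,d=ray(cam,uv); return o+d*dep
def save(im,n): cv2.imwrite('pics/'+n,im[:,:,::-1])
E
python3 - <<'E'
from h import *
Z=dict(coder=0,tray_front=34,release_top=95,candle_mid=25,hive=0,tall=0,cube=0,jar=0,labels=0)
ims=[]
for c in('top','side'):
    im,d=ctrl.capture(c); save(im,c+'0.png')
    for q,z in Z.items():
        for r in ctrl.place_of(c,q)[:3]:
            if r['conf']>.2: print(c,q,round(r['conf'],2),np.round(r['uv']),np.round(at_z(c,r['uv'],z)))
print(ctrl.sense())
E
```

```text
top coder 0.57 [313. 144.] [719.  26.   0.]
top tray_front 0.93 [314. 202.] [568.  24.  34.]
top release_top 0.5 [283. 173.] [627.  95.  95.]
top candle_mid 0.86 [404. 226.] [ 508. -188.   25.]
top candle_mid 0.81 [447. 232.] [ 489. -291.   25.]
top candle_mid 0.6 [478. 264.] [ 412. -361.   25.]
top hive 0.89 [212. 248.] [463. 276.   0.]
top tall 0.72 [460. 186.] [ 607. -336.    0.]
top cube 0.78 [188. 185.] [620. 338.   0.]
top jar 0.6 [195. 138.] [740. 322.   0.]
top labels 0.74 [438. 128.] [ 756. -290.    0.]
side coder 0.6 [281. 214.] [727.  21.   0.]
side tray_front 0.76 [332. 223.] [564.  11.  34.]
side tray_front 0.24 [329. 159.] [ 726. -252.   34.]
side release_top 0.59 [286. 217.] [640. 106.  95.]
side candle_mid 0.84 [383. 190.] [ 508. -202.   25.]
side candle_mid 0.61 [431. 171.] [ 415. -366.   25.]
side candle_mid 0.55 [403. 177.] [ 480. -294.   25.]
side hive 0.88 [310. 327.] [462. 284.  -0.]
side tall 0.62 [375. 168.] [ 591. -328.    0.]
side cube 0.98 [238. 317.] [612. 342.   0.]
side jar 0.69 [205. 281.] [743. 306.   0.]
side labels 0.57 [330. 162.] [ 743. -284.    0.]
side labels 0.27 [308. 328.] [464. 288.   0.]
{'time_s': 1.0, 'joints': array([-1.41438461e+00,  3.12907374e-01,  1.49770767e+00, -3.09174974e-05,
        1.33098524e+00, -2.23411754e-01]), 'dq': array([-9.59826219e-05, -2.64604647e-04,  8.97668726e-04, -4.54707157e-04,
       -6.91459878e-04,  7.88871262e-04]), 'tau': array([-5.68775104e-04, -4.12175417e+01, -2.59898865e+01, -1.85910053e-04,
        4.82577598e-04, -8.65364484e-06]), 'eef_pos': array([ 194.62304243, -487.59817079,  211.08751059]), 'ee_rot': array([-4.31541539e-06,  9.82020208e-01,  1.88775823e-01, -1.48801589e-05]), 'force': array([-0.37528644,  0.53718252, -0.09425611]), 'wrist_torque': array([-0.014624  , -0.00780473, -0.03055111]), 'grip_force': 0.0, 'grip_width': 1.001334575632322}
```

View pics/top0.png

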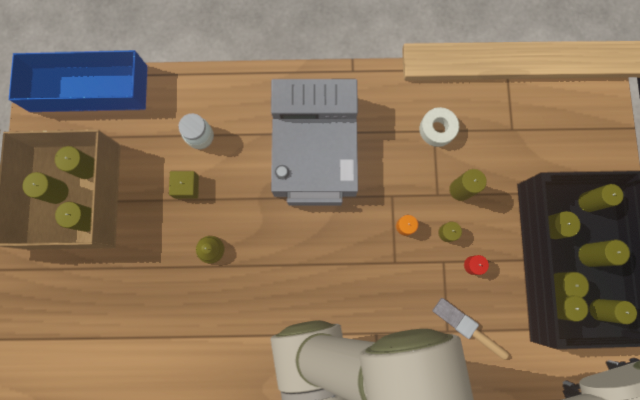

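View pics/side0.png

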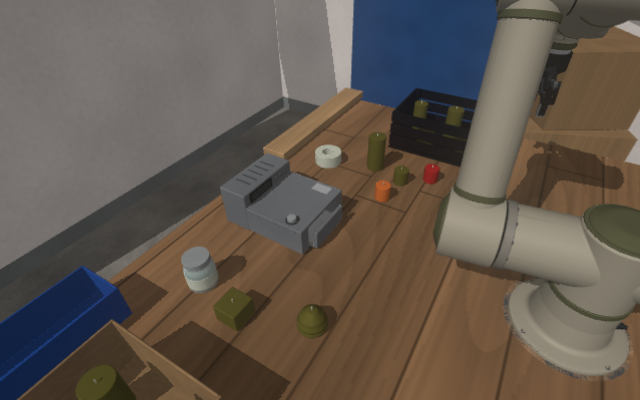

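The top view shows the coder at about (315,145), the release at (282,172), and the tray front at (315,197). The olive target candle is at (451,231), between the orange (408,225) and red (476,265) look-alikes. Next I'll measure these from depth.

```bash
cat >> h.py <<'E'
def cloud(cam):
    im,d=ctrl.capture(cam); c=ctrl.calibration(cam)
    v,u=np.mgrid[:400,:640]; K=np.array([[c['fx'],0,c['cx']],[0,c['fy'],c['cy']],[0,0,1.]])
    p=cv2.undistortPoints(np.stack([u,v],-1).reshape(-1,1,2).astype(float),K,np.array([c['k1'],0,0,0.]))[:,0]
    V=np.array(c['view']); P=np.c_[p,np.ones(len(p))]*d.reshape(-1,1)
    W=((P-V[:3,3])@V[:3,:3]).reshape(400,640,3); W[d==0]=np.nan
    return im,W
def sel(W,x0,x1,y0,y1,z0,z1):
    X=W.reshape(-1,3); a=(X>[x0,y0,z0])&(X<[x1,y1,z1]); return X[a.all(1)]
E
python3 - <<'E'
from h import *
for c in('top','side'):
    im,W=cloud(c)
    for n,b in dict(bench=(380,480,-50,50,-30,30),roof=(500,900,-150,180,76,88),head=(500,900,-150,180,112,128),rel=(590,670,60,130,90,103),front=(520,620,-100,150,50,66),cand=(450,530,-330,-260,40,62)).items():
        s=sel(W,*b)
        if len(s)<3: print(c,n,len(s)); continue
        r=cv2.minAreaRect(s[:,:2].astype(np.float32))
        print(c,n,len(s),'mean',s.mean(0).round(1),'rect',np.round(r[0],1),np.round(r[1],1),round(r[2],2))
print(np.array(ctrl.calibration('top')['view']).round(2))
E
```

```text
top bench 1724 mean [ 4.298e+02  4.000e-01 -8.000e-01] rect [4.296e+02 3.000e-01] [99.6 98.7] 88.99
top roof 6081 mean [672.5  21.1  81.1] rect [673.8  22.2] [199.9 177.5] 89.04
top head 3013 mean [800.7  21.8 118.8] rect [801.1  22. ] [196.8  87.1] 88.9
top rel 83 mean [631.6  97.9  93.9] rect [631.7  97.7] [22.1 22.7] 26.64
top front 314 mean [570.2  24.1  58.4] rect [574.9  24.1] [198.8  24.3] 88.77
top cand 306 mean [ 491.  -295.2   48.6] rect [ 490.6 -295.9] [46.2 42.7] 89.14
side bench 1082 mean [428.9   1.8  -1.7] rect [ 4.3e+02 -1.0e-01] [99.8 99.9] 89.91
side roof 3276 mean [675.5  32.9  80.3] rect [714.3  22.8] [202.6 258.5] 89.12
side head 1387 mean [798.7  31.3 117.8] rect [802.6  21.4] [200.9  89.6] 89.91
side rel 50 mean [631.6  99.9  92.8] rect [632.2  98.4] [19.9 20.9] 35.18
side front 302 mean [577.4  41.7  57.1] rect [581.9  27. ] [203.8  49.8] 82.45
side cand 120 mean [ 490.  -291.8   46.8] rect [ 491.2 -294.4] [44.1 42.9] 74.79
[[-2.00000e-02 -1.00000e+00  0.00000e+00  1.87000e+01]
 [-9.90000e-01  2.00000e-02 -1.70000e-01  5.86460e+02]
 [ 1.70000e-01 -1.00000e-02 -9.90000e-01  1.15641e+03]
 [ 0.00000e+00  0.00000e+00  0.00000e+00  1.00000e+00]]
```

>>> {"fn": "send_rows", "kwargs": {"targets": [{"offset": [21.9,29.3,0],"spin": -0.2},{"offset": [21.9,29.3,0],"spin": -0.2},{"offset": [21.9,29.3,0],"spin": -0.2},{"offset": [21.9,29.3,0],"spin": -0.2},{"offset": [43.7,58.6,0],"spin": -0.4},{"offset": [43.7,58.6,0],"spin": -0.4},{"offset": [43.7,58.6,0],"spin": -0.4},{"offset": [43.7,58.6,0],"spin": -0.4}], "grip": 0, "squeeze": 20}}

```text
time_s: 1.77
eef_pos: [391.4, -223.5, 211.3]
ee_rot: [0.0, 1.0, -0.011, 0.0]
force: [1.0, -1.1, 0.8]
grip_width: 0.001
grip_force: 0.0
```

>>> {"fn": "send_rows", "kwargs": {"targets": [{"offset": [24.0,32.1,-3]},{"offset": [24.0,32.1,-3]},{"offset": [24.0,32.1,-3]},{"offset": [24.0,32.1,-3]},{"offset": [24.0,32.1,-3]},{"offset": [24.0,32.1,-3]},{"offset": [24.0,32.1,-3]},{"offset": [24.0,32.1,-3]}]}}

```text
invalid input
```

>>> {"fn": "send_rows", "kwargs": {"targets": [{"offset": [0,0,0]},{"offset": [0,0,0]}]}}

```text
invalid input
```

Spin must be included in every row.

>>> {"fn": "send_rows", "kwargs": {"targets": [{"offset": [24.0,32.1,-3],"spin": 0},{"offset": [24.0,32.1,-3],"spin": 0},{"offset": [24.0,32.1,-3],"spin": 0},{"offset": [24.0,32.1,-3],"spin": 0},{"offset": [24.0,32.1,-3],"spin": 0},{"offset": [24.0,32.1,-3],"spin": 0},{"offset": [24.0,32.1,-3],"spin": 0},{"offset": [24.0,32.1,-3],"spin": 0}]}}

```text
time_s: 2.43
eef_pos: [590.5, 43.0, 186.1]
ee_rot: [0.0, 1.0, -0.01, 0.0]
force: [0.1, -0.8, 0.4]
grip_width: -0.0
grip_force: 0.0
```

>>> {"fn": "send_rows", "kwargs": {"targets": [{"offset": [0,0,0],"spin": 0},{"offset": [0,0,0],"spin": 0}]}}

```text
time_s: 2.6
eef_pos: [589.9, 42.4, 185.3]
ee_rot: [-0.0, 1.0, -0.009, -0.001]
force: [0.2, -0.3, 0.7]
grip_width: -0.002
grip_force: 0.0
```

>>> {"fn": "send_rows", "kwargs": {"targets": [{"offset": [4.2,5.6,-2],"spin": 0},{"offset": [4.2,5.6,-4],"spin": 0},{"offset": [4.2,5.6,-7.8],"spin": 0},{"offset": [4.2,5.6,-7.8],"spin": 0},{"offset": [4.2,5.6,-7.8],"spin": 0},{"offset": [4.2,5.6,-7.8],"spin": 0}]}}

```text
time_s: 3.1
eef_pos: [632.3, 95.5, 110.8]
ee_rot: [0.0, 1.0, -0.011, 0.001]
force: [-0.2, -0.5, 0.7]
grip_width: 0.001
grip_force: 0.0
```

Run:
```python
from h import *
im,d=ctrl.capture('side'); save(cv2.resize(im[150:290,200:400],(800,560)),'a.png')
print(ctrl.sense()['eef_pos'],ctrl.sense()['force'])
```

```text
[632.59481861  95.64698447 111.32305516] [-0.28461973  0.7355703  -0.00505876]
```

View pics/a.png

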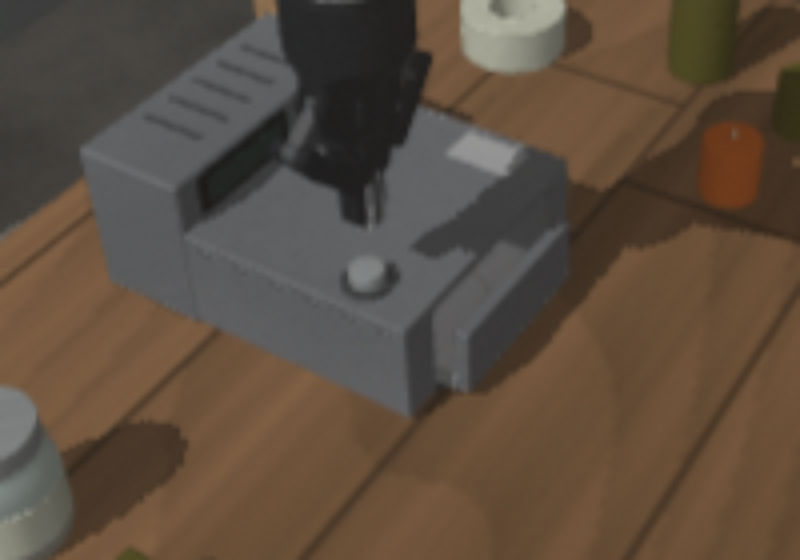

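The fingertips are above the button: tips at crop (365,222), button top at (367,272). I'll check whether that gap fits the height difference alone.

Run:
```python
from h import *
for p in((631.6,98,95),(632.6,95.6,111.3),(632.6,95.6,95)):
    for c in('side','top'):
        k=ctrl.calibration(c);V=np.array(k['view']);q=V[:3,:3]@p+V[:3,3];s=q[:2]/q[2];s*=1+k['k1']*(s@s)
        uv=np.array([k['fx'],k['fy']])*s+[k['cx'],k['cy']]
        print(c,p,uv.round(1), ((uv-[200,150])*4).round() if c=='side' else '')
```

```text
side (631.6, 98, 95) [291.3 216.2] [365. 265.]
top (631.6, 98, 95) [281.7 170.7] 
side (632.6, 95.6, 111.3) [291.1 210.5] [364. 242.]
top (632.6, 95.6, 111.3) [282.2 168.7] 
side (632.6, 95.6, 95) [291.5 215.5] [366. 262.]
top (632.6, 95.6, 95) [282.8 170.3]
```

>>> {"fn": "send_rows", "kwargs": {"targets": [{"offset": [-0.2,0.3,-0.6],"spin": 0},{"offset": [-0.2,0.3,-1.0],"spin": 0},{"offset": [-0.2,0.3,-1.4],"spin": 0},{"offset": [-0.2,0.3,-1.6],"spin": 0},{"offset": [-0.2,0.3,-1.6],"spin": 0}]}}

```text
time_s: 3.57
eef_pos: [629.4, 99.8, 91.7]
ee_rot: [0.0, 1.0, -0.01, -0.0]
force: [-0.5, 0.3, -0.2]
grip_width: 0.002
grip_force: 0.0
```

>>> {"fn": "send_rows", "kwargs": {"targets": [{"offset": [0,0,-0.1],"spin": 0},{"offset": [0,0,-0.2],"spin": 0},{"offset": [0,0,-0.3],"spin": 0},{"offset": [0,0,-0.3],"spin": 0}]}}

```text
time_s: 3.9
eef_pos: [629.6, 99.9, 89.0]
ee_rot: [-0.0, 1.0, -0.01, -0.0]
force: [0.7, -0.3, 0.4]
grip_width: -0.002
grip_force: 0.0
```

>>> {"fn": "send_rows", "kwargs": {"targets": [{"offset": [0,0,-0.1],"spin": 0},{"offset": [0,0,-0.2],"spin": 0},{"offset": [0,0,-0.2],"spin": 0}]}}

```text
time_s: 4.15
eef_pos: [629.5, 99.9, 87.0]
ee_rot: [-0.0, 1.0, -0.01, -0.0]
force: [0.6, -0.6, -0.4]
grip_width: -0.003
grip_force: 0.0
```

Run:
```python
from h import *
im,d=ctrl.capture('side'); save(cv2.resize(im[170:270,220:380],(800,500)),'b.png')
print(ctrl.sense()['eef_pos'],ctrl.sense()['force'])
```

```text
[629.57974902  99.88827946  87.09100272] [ 0.52486051 -0.39609988  0.20106558]
```

View pics/b.png

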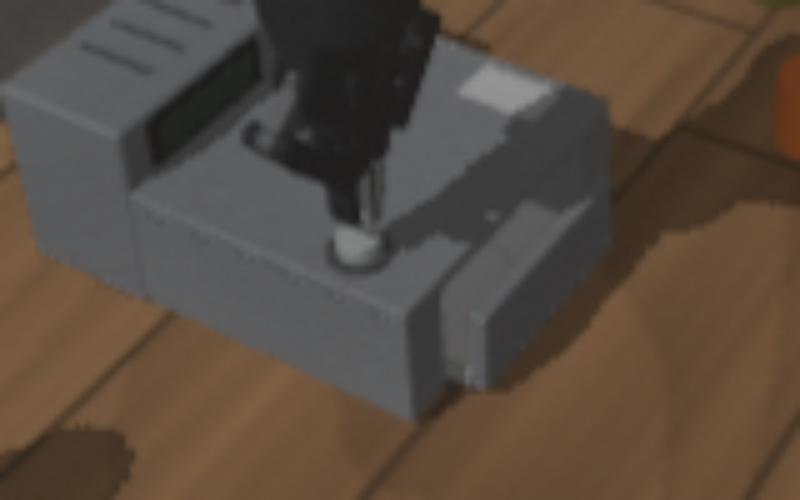

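The fingertips look just above or slightly behind the button (tips at about crop (360,230), cap at (358,242)), with no force yet. I'll use depth to tell which.

Run:
```python
from h import *
for _ in range(1):
    im,W=cloud('side')
    for v in range(208,226):
        print(v,' | '.join('%d %d %d'%tuple(W[v,u]) if np.isfinite(W[v,u,0]) else '-' for u in range(286,299,2)), im[v,290],im[v,294])
```

```text
208 633 113 132 | 626 113 135 | 622 111 135 | 619 107 133 | 618 101 130 | 623 87 117 | 645 49 79 [31 29 29] [50 49 48]
209 632 114 130 | 627 113 132 | 622 111 132 | 620 107 130 | 617 102 127 | 621 89 116 | 644 51 78 [31 29 29] [49 49 48]
210 633 113 125 | 626 114 129 | 622 111 129 | 620 107 127 | 618 101 123 | 644 59 80 | 641 54 78 [33 31 31] [52 51 51]
211 633 114 124 | 626 115 127 | 622 112 126 | 621 106 122 | 618 102 121 | 618 93 114 | 637 60 81 [33 32 32] [58 58 57]
212 633 114 120 | 628 113 121 | 622 113 124 | 620 108 121 | 617 103 118 | 619 93 110 | 635 63 80 [34 32 32] [60 60 60]
213 634 114 116 | 629 112 117 | 623 112 120 | 621 107 116 | 616 105 117 | 618 94 108 | 634 65 79 [33 31 31] [66 66 65]
214 658 84 80 | 627 115 117 | 623 112 117 | 620 108 115 | 616 105 114 | 636 71 80 | 633 66 77 [43 41 41] [76 77 76]
215 656 87 80 | 642 96 92 | 621 114 116 | 622 106 109 | 631 86 90 | 633 75 80 | 628 73 81 [93 94 94] [80 81 81]
216 654 90 79 | 640 99 92 | 636 96 92 | 622 106 106 | 626 93 94 | 631 78 80 | 627 75 79 [126 129 128] [80 81 80]
217 649 96 83 | 639 101 91 | 634 99 91 | 629 9
[... 288 characters left out ...]
33] [104 106 105]
220 642 106 83 | 633 110 90 | 627 109 92 | 623 106 92 | 620 102 90 | 620 94 84 | 619 88 79 [126 129 129] [85 87 87]
221 640 109 83 | 634 109 86 | 629 108 87 | 623 106 89 | 621 101 86 | 618 97 84 | 616 92 81 [117 119 119] [82 83 83]
222 638 112 83 | - | 628 109 86 | 623 107 86 | 621 102 83 | 616 100 83 | 613 95 81 [100 102 102] [71 72 72]
223 637 113 82 | 631 113 84 | 627 110 84 | 623 107 83 | 619 104 82 | 615 102 83 | 612 98 81 [68 68 69] [56 56 57]
224 636 115 80 | 629 116 84 | 626 111 81 | 621 110 83 | 618 106 81 | 614 103 80 | 611 99 78 [67 67 68] [69 70 71]
225 636 116 77 | 631 114 79 | 625 114 81 | 622 109 78 | 617 108 79 | 613 106 80 | 609 103 79 [84 85 86] [93 94 96]
```

Depth puts the real finger ends at z of about 106, well above the cap at about 95. I'll keep going down in small steps and watch the force.

>>> {"fn": "send_rows", "kwargs": {"targets": [{"offset": [0.1,-0.1,-0.15],"spin": 0},{"offset": [0.2,-0.2,-0.3],"spin": 0},{"offset": [0.2,-0.2,-0.4],"spin": 0}]}}

```text
time_s: 4.5
eef_pos: [631.8, 97.6, 83.0]
ee_rot: [0.0, 1.0, -0.01, -0.0]
force: [0.6, -0.6, 0.1]
grip_width: -0.002
grip_force: 0.0
```

>>> {"fn": "send_rows", "kwargs": {"targets": [{"offset": [0,0,-0.15],"spin": 0},{"offset": [0,0,-0.3],"spin": 0},{"offset": [0,0,-0.3],"spin": 0}]}}

```text
time_s: 4.75
eef_pos: [631.4, 97.9, 79.8]
ee_rot: [-0.0, 1.0, -0.01, -0.0]
force: [-0.6, 0.3, -0.3]
grip_width: 0.001
grip_force: 0.0
```

>>> {"fn": "send_rows", "kwargs": {"targets": [{"offset": [0,0,-0.1],"spin": 0},{"offset": [0,0,-0.2],"spin": 0},{"offset": [0,0,-0.2],"spin": 0}]}}

```text
time_s: 5.0
eef_pos: [631.5, 97.9, 78.0]
ee_rot: [-0.0, 1.0, -0.01, -0.0]
force: [-0.2, 0.5, -0.3]
grip_width: -0.001
grip_force: 0.0
```

Run:
```python
from h import *
im,W=cloud('side'); save(cv2.resize(im[170:270,220:380],(800,500)),'c.png')
s=ctrl.sense(); print(s['eef_pos'],s['force'])
for v in range(212,222):
    print(v,' | '.join('%d %d %d'%tuple(W[v,u]) if np.isfinite(W[v,u,0]) else '-' for u in range(286,299,2)))
```

```text
[631.59295137  97.94148598  78.12425458] [-0.1737128   0.12701698 -0.1101435 ]
212 635 111 117 | 629 111 119 | 625 109 120 | 621 106 119 | 620 100 115 | 624 86 103 | 636 61 78
213 635 112 115 | 630 111 116 | 626 108 115 | 623 104 114 | 620 99 111 | 620 92 105 | 633 67 81
214 635 113 112 | 630 111 112 | 626 108 112 | 622 106 112 | 621 99 107 | 621 91 102 | 632 68 79
215 635 112 108 | 632 109 107 | 625 110 111 | 622 106 109 | 620 101 106 | 621 91 98 | 628 73 81
216 653 91 80 | 631 110 105 | 623 113 110 | 623 105 104 | 621 99 101 | 631 78 80 | 627 75 80
217 649 96 83 | 638 102 93 | 624 111 106 | 624 104 100 | 621 100 99 | 628 82 81 | 625 79 80
218 646 100 83 | 636 105 93 | 633 101 90 | 624 104 97 | 624 97 91 | 625 86 82 | 623 82 80
219 645 102 82 | 633 108 93 | 630 105 91 | 624 104 93 | 620 101 93 | 623 90 83 | 619 87 82
220 642 106 83 | 634 108 89 | 626 110 94 | 624 105 91 | 621 101 89 | 621 93 83 | 619 87 79
221 642 107 81 | 631 113 91 | 628 109 89 | 622 108 90 | 622 100 84 | 619 95 82 | 616 91 80
```

View pics/c.png

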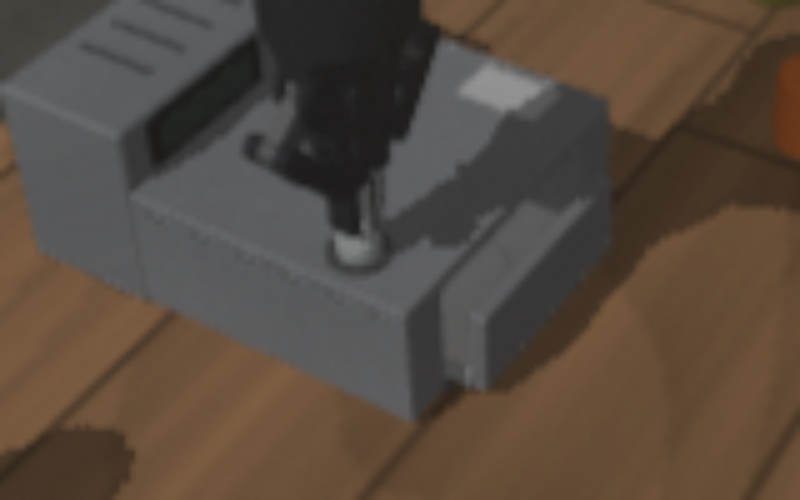

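The fingertips now end at z of about 98, just above the cap, so the real tips sit roughly 20 mm above the reported TCP. I'll continue down slowly.

>>> {"fn": "send_rows", "kwargs": {"targets": [{"offset": [0,0,-0.15],"spin": 0},{"offset": [0,0,-0.3],"spin": 0},{"offset": [0,0,-0.3],"spin": 0}]}}

```text
time_s: 5.3
eef_pos: [631.5, 97.9, 74.9]
ee_rot: [-0.0, 1.0, -0.01, -0.0]
force: [-0.2, 0.7, 0.6]
grip_width: -0.002
grip_force: 0.0
```

>>> {"fn": "send_rows", "kwargs": {"targets": [{"offset": [0,0,-0.1],"spin": 0},{"offset": [0,0,-0.2],"spin": 0},{"offset": [0,0,-0.2],"spin": 0}]}}

```text
time_s: 5.55
eef_pos: [631.6, 98.0, 73.6]
ee_rot: [0.0, 1.0, -0.01, 0.0]
force: [-2.5, 0.3, 4.9]
grip_width: -0.002
grip_force: 2.1
```

>>> {"fn": "send_rows", "kwargs": {"targets": [{"offset": [0,0,-0.1],"spin": 0},{"offset": [0,0,-0.2],"spin": 0},{"offset": [0,0,-0.2],"spin": 0}]}}

```text
time_s: 5.8
eef_pos: [631.6, 97.9, 70.9]
ee_rot: [-0.0, 1.0, -0.01, -0.0]
force: [-0.6, 0.8, 1.5]
grip_width: 0.002
grip_force: 0.8
```

>>> {"fn": "send_rows", "kwargs": {"targets": [{"offset": [0,0,-0.1],"spin": 0},{"offset": [0,0,-0.2],"spin": 0},{"offset": [0,0,-0.2],"spin": 0}]}}

```text
time_s: 6.05
eef_pos: [631.7, 97.9, 69.0]
ee_rot: [-0.0, 1.0, -0.01, 0.0]
force: [-0.9, 0.9, 2.0]
grip_width: 0.0
grip_force: 0.9
```

>>> {"fn": "send_rows", "kwargs": {"targets": [{"offset": [0,0,-0.1],"spin": 0},{"offset": [0,0,-0.15],"spin": 0},{"offset": [0,0,-0.15],"spin": 0}]}}

```text
time_s: 6.3
eef_pos: [631.7, 97.9, 67.7]
ee_rot: [-0.0, 1.0, -0.01, 0.0]
force: [-0.1, 0.0, 2.8]
grip_width: 0.002
grip_force: 1.1
```

```bash
cat > t.py <<'E'
from h import *
def tray():
    im,W=cloud('top'); s=sel(W,440,583,-60,110,50,68); r=cv2.minAreaRect(s[:,:2].astype(np.float32))
    return im,W,len(s),np.percentile(s[:,0],[2,50,98]).round(1),np.round(r[0],1),np.round(r[1],1),r[2]
if __name__=='__main__':
    print(*tray()[2:]); s=ctrl.sense(); print(s['time_s'],s['eef_pos'],s['force'])
E
python3 t.py
```

```text
198 [472.1 476.9 481.8] [477.   12.8] [102.    9.5] 89.04316711425781
6.35 [631.69033635  97.89298885  67.76872706] [0.41703128 0.20420386 2.07466769]
```

The tray is out, with its front at x of about 472. Lift and go to the candle.

>>> {"fn": "send_rows", "kwargs": {"targets": [{"offset": [0,0,3],"spin": 0},{"offset": [0,0,7],"spin": 0},{"offset": [-1.5,-4,9],"spin": 0.1},{"offset": [-3,-8,9],"spin": 0.2},{"offset": [-4.5,-12,9],"spin": 0.3},{"offset": [-5.8,-15.9,9],"spin": 0.4},{"offset": [-7.2,-19.8,9],"spin": 0.45},{"offset": [-8.6,-23.7,9],"spin": 0.45}], "grip": 1}}

```text
time_s: 7.02
eef_pos: [546.6, -135.0, 157.7]
ee_rot: [0.0, 0.977, 0.215, -0.0]
force: [1.4, -0.4, -0.1]
grip_width: 1.0
grip_force: 0.0
```

>>> {"fn": "send_rows", "kwargs": {"targets": [{"offset": [-1.4,-3.9,0],"spin": 0},{"offset": [-2.8,-7.8,0],"spin": 0},{"offset": [-4.2,-11.7,0],"spin": 0},{"offset": [-5.5,-15.6,0],"spin": 0},{"offset": [-5.5,-15.6,0],"spin": 0},{"offset": [-5.5,-15.6,0],"spin": 0}]}}

```text
time_s: 7.52
eef_pos: [491.8, -291.0, 157.3]
ee_rot: [-0.0, 0.977, 0.212, -0.0]
force: [0.2, 0.6, -0.2]
grip_width: 1.001
grip_force: 0.0
```

>>> {"fn": "send_rows", "kwargs": {"targets": [{"offset": [-0.1,-0.4,-4],"spin": 0},{"offset": [-0.1,-0.4,-8],"spin": 0},{"offset": [-0.1,-0.4,-11.5],"spin": 0},{"offset": [-0.1,-0.4,-11.5],"spin": 0},{"offset": [-0.1,-0.4,-11.5],"spin": 0}]}}

```text
time_s: 7.93
eef_pos: [491.7, -292.1, 42.4]
ee_rot: [-0.001, 0.977, 0.214, -0.001]
force: [1.2, 0.4, 1.6]
grip_width: 0.999
grip_force: 0.0
```

Run:
```python
from h import *
im,W=cloud('side'); save(cv2.resize(im[120:220,340:500],(800,500),interpolation=cv2.INTER_CUBIC),'d.png')
s=ctrl.sense(); print(s['eef_pos'],s['force'])
```

```text
[ 492.69302618 -293.14634967   44.33633621] [ 0.20319723 -1.1645381   0.42238519]
```

View pics/d.png

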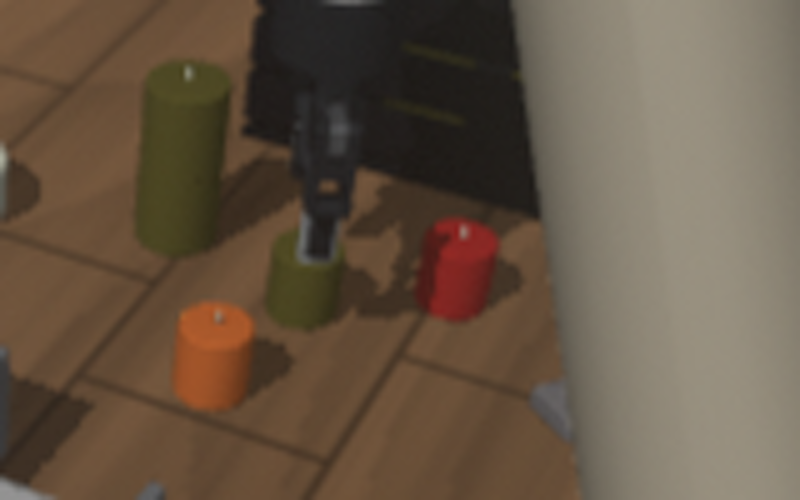

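The side view shows the open gripper over the olive candle: candle at crop (305,285), near finger's tip at (318,258). The orange and red candles are clear. I'll get the tip height and lateral fit.

Run:
```python
from h import *
for c in('side','top'):
    im,W=cloud(c)
    s=sel(W,430,560,-360,-230,53,110)
    h=[(z,len(q),q.mean(0).round() ) for z in range(54,100,5) for q in[s[(s[:,2]>=z)&(s[:,2]<z+5)]] if len(q)]
    print(c,*h,sep='\n')
    if c=='side':
        for v in range(163,175): print(v,*['%d %d %d |'%tuple(W[v,u]) for u in (400,402,404,406)])
s=ctrl.sense();print(s['eef_pos'],s['joints'].round(3))
```

```text
side
(74, 7, array([ 491., -282.,   77.]))
(79, 11, array([ 489., -276.,   81.]))
(84, 14, array([ 474., -250.,   87.]))
(89, 13, array([ 478., -256.,   92.]))
(94, 9, array([ 481., -262.,   97.]))
(99, 13, array([ 475., -250.,  102.]))
163 481 -242 106 | 473 -236 112 | 469 -242 110 | 459 -227 122 |
164 480 -242 103 | 473 -237 108 | 469 -244 105 | 462 -240 110 |
165 480 -242 99 | 473 -239 104 | 467 -238 106 | 463 -245 103 |
166 479 -242 96 | 472 -239 100 | 467 -241 100 | 464 -251 95 |
167 479 -241 93 | 473 -242 94 | 467 -241 97 | 464 -252 92 |
168 479 -245 87 | 472 -241 92 | 467 -242 93 | 464 -252 88 |
169 479 -246 83 | 472 -242 87 | 466 -243 89 | 463 -252 85 |
170 478 -244 80 | 471 -238 87 | 465 -241 87 | 461 -248 84 |
171 478 -244 77 | 473 -246 78 | 467 -249 78 | 461 -249 80 |
172 488 -279 49 | 483 -283 48 | 477 -284 49 | 473 -291 47 |
173 486 -275 48 | 481 -278 48 | 476 -281 48 | 471 -287 46 |
174 486 -276 43 | 480 -278 45 | 475 -281 44 | 470 -286 43 |
top
[ 493.085448   -293.89376194   45.39345178] [-0.742  0.592  1.539  0.     1.005  0.399]
```

>>> {"fn": "send_rows", "kwargs": {"targets": [{"offset": [-0.2,-0.1,-2],"spin": 0},{"offset": [-0.2,-0.1,-4],"spin": 0},{"offset": [-0.2,-0.1,-5.2],"spin": 0},{"offset": [-0.2,-0.1,-5.2],"spin": 0},{"offset": [-0.2,-0.1,-5.2],"spin": 0}]}}

```text
time_s: 8.5
eef_pos: [490.2, -294.6, -8.3]
ee_rot: [0.0, 0.977, 0.213, 0.0]
force: [0.0, -0.3, 0.4]
grip_width: 1.004
grip_force: 0.0
```

>>> {"fn": "send_rows", "kwargs": {"targets": [{"offset": [0,0,0],"spin": 0},{"offset": [0,0,0],"spin": 0},{"offset": [0,0,0],"spin": 0},{"offset": [0,0,0],"spin": 0},{"offset": [0,0,0],"spin": 0},{"offset": [0,0,0],"spin": 0}], "grip": 0.3, "squeeze": 20}}

```text
time_s: 9.0
eef_pos: [490.2, -294.8, -8.3]
ee_rot: [0.001, 0.977, 0.213, 0.001]
force: [-0.3, 0.3, 5.6]
grip_width: 0.536
grip_force: 20.1
```

>>> {"fn": "send_rows", "kwargs": {"targets": [{"offset": [0,0,2],"spin": 0},{"offset": [0,0,5],"spin": 0},{"offset": [0,0,9],"spin": 0},{"offset": [0,0,12],"spin": 0},{"offset": [0,0,12],"spin": 0}]}}

```text
time_s: 9.42
eef_pos: [491.9, -296.2, 117.2]
ee_rot: [0.004, 0.977, 0.213, 0.003]
force: [1.1, -0.7, -0.7]
grip_width: 0.534
grip_force: 21.0
```

Run:
```python
from h import *
from t import tray
im,W,*r=tray(); print(*r)
s=sel(W,440,583,-60,110,50,68); a=s[s[:,1]<25]; b=s[s[:,1]>=25]; print(a.mean(0).round(1),b.mean(0).round(1))
for c in('top','side'):
    if c=='side': im,W=cloud(c)
    for q,z in(('tray_nest',12),('tray_front',34)):
        for k in ctrl.place_of(c,q)[:2]: print(c,q,round(k['conf'],2),at_z(c,k['uv'],z).round(1))
    p=sel(W,480,583,-50,100,15,28); f=sel(W,490,570,-20,70,4,16)
    print(c,len(p),len(f),f.mean(0).round(1) if len(f) else '', np.ptp(f,axis=0).round() if len(f) else '')
print(ctrl.sense()['eef_pos'],ctrl.sense()['grip_width'])
```

```text
223 [471.1 475.5 479.8] [475.5  25.6] [127.6   7.6] 88.89500427246094
[475.   -6.7  59.5] [476.1  57.9  59.4]
top tray_nest 0.9 [533.4  25.9  12. ]
top tray_front 0.85 [472.6  31.3  34. ]
top 1555 399 [531.6  24.4  11.2] [70. 84. 12.]
side tray_nest 0.83 [535.3  29.3  12. ]
side tray_front 0.97 [466.6  31.7  34. ]
side 836 219 [534.2  19.3  10.6] [51. 50. 10.]
[ 489.1610577  -293.83808838  109.28128352] 0.5339585590175884
```

>>> {"fn": "send_rows", "kwargs": {"targets": [{"offset": [0.5,4,0],"spin": -0.1},{"offset": [1,8,0],"spin": -0.2},{"offset": [1.6,12,0],"spin": -0.3},{"offset": [2.1,16,0],"spin": -0.4},{"offset": [2.7,20,0],"spin": -0.45},{"offset": [3.2,24,0],"spin": -0.45},{"offset": [3.7,28,0],"spin": -0.45},{"offset": [4.2,31.8,0],"spin": -0.45}]}}

```text
time_s: 10.38
eef_pos: [531.1, 25.9, 109.8]
ee_rot: [-0.0, 1.0, -0.01, -0.001]
force: [0.1, -0.3, -0.0]
grip_width: 0.535
grip_force: 21.1
```

>>> {"fn": "send_rows", "kwargs": {"targets": [{"offset": [0,0,0],"spin": 0},{"offset": [0,0,0],"spin": 0},{"offset": [0,0,0],"spin": 0},{"offset": [0,0,0],"spin": 0}]}}

```text
time_s: 10.72
eef_pos: [531.5, 22.6, 110.3]
ee_rot: [0.0, 1.0, -0.011, -0.0]
force: [-0.1, 0.2, -1.1]
grip_width: 0.53
grip_force: 21.2
```

>>> {"fn": "send_rows", "kwargs": {"targets": [{"offset": [0,0.2,-3],"spin": 0},{"offset": [0,0.2,-6],"spin": 0},{"offset": [0,0.2,-8.5],"spin": 0},{"offset": [0,0.2,-8.5],"spin": 0},{"offset": [0,0.2,-8.5],"spin": 0},{"offset": [0,0.2,-8.5],"spin": 0}]}}

```text
time_s: 11.22
eef_pos: [532.7, 24.8, 27.2]
ee_rot: [0.0, 1.0, -0.011, 0.001]
force: [0.7, -0.5, -0.7]
grip_width: 0.534
grip_force: 21.2
```

Run:
```python
from h import *
im,W=cloud('side'); save(cv2.resize(im[190:270,280:400],(780,520),interpolation=cv2.INTER_CUBIC),'e.png')
for k in ctrl.place_of('side','candle_mid')[:4]: print(round(k['conf'],2),at_z('side',k['uv'],50).round(1))
s=ctrl.sense(); print(s['time_s'],s['eef_pos'],s['force'])
hsv=cv2.cvtColor(im,cv2.COLOR_RGB2HSV); m=(hsv[...,0]>20)&(hsv[...,0]<40)&(hsv[...,1]>120)
Q=W[m]; Q=Q[(abs(Q-[531,24,50])<[60,60,50]).all(1)]; print(len(Q),Q.min(0).round(),Q.max(0).round(),Q.mean(0).round(1))
```

```text
0.81 [ 398.2 -311.8   50. ]
0.6 [535.7  14.1  50. ]
11.3167 [532.78754661  25.12639334  27.48161544] [ 0.50600706 -0.10712096 -1.45253147]
47 [511.   8.  41.] [544.  46.  87.] [519.   36.6  67.3]
```

View pics/e.png

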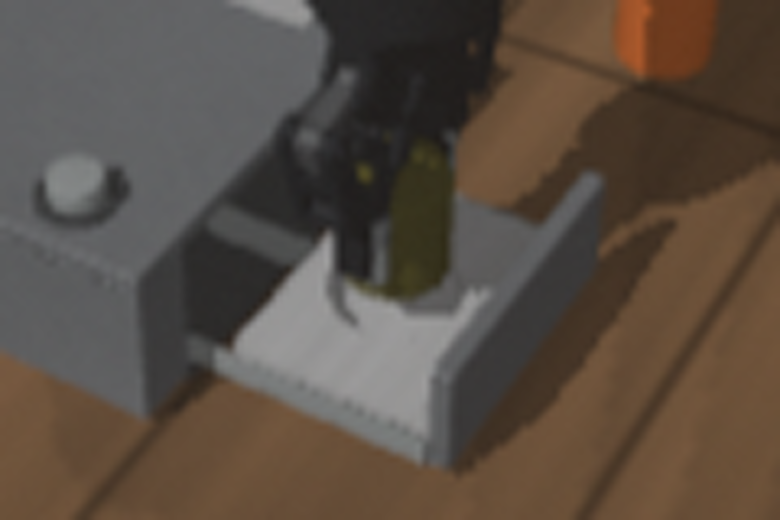

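The candle hangs upright over the nest: candle bottom at crop (395,290), nest rim from about (330,270) to (460,300). Lowering it slowly while watching the force.

>>> {"fn": "send_rows", "kwargs": {"targets": [{"offset": [-0.1,-0.05,-0.6],"spin": 0},{"offset": [-0.1,-0.05,-1.2],"spin": 0},{"offset": [-0.1,-0.05,-1.2],"spin": 0},{"offset": [-0.1,-0.05,-1.2],"spin": 0}]}}

```text
time_s: 11.65
eef_pos: [530.5, 25.2, 13.4]
ee_rot: [-0.0, 1.0, -0.01, -0.0]
force: [0.0, -0.8, -1.2]
grip_width: 0.526
grip_force: 21.2
```

>>> {"fn": "send_rows", "kwargs": {"targets": [{"offset": [0,0,-0.2],"spin": 0},{"offset": [0,0,-0.4],"spin": 0},{"offset": [0,0,-0.5],"spin": 0},{"offset": [0,0,-0.5],"spin": 0}]}}

```text
time_s: 11.98
eef_pos: [530.6, 25.2, 8.5]
ee_rot: [-0.0, 1.0, -0.01, -0.0]
force: [-0.3, 0.1, -0.4]
grip_width: 0.533
grip_force: 21.2
```

>>> {"fn": "send_rows", "kwargs": {"targets": [{"offset": [0,0,-0.1],"spin": 0},{"offset": [0,0,-0.2],"spin": 0},{"offset": [0,0,-0.3],"spin": 0},{"offset": [0,0,-0.3],"spin": 0}]}}

```text
time_s: 12.32
eef_pos: [530.6, 25.2, 5.5]
ee_rot: [-0.0, 1.0, -0.01, -0.0]
force: [0.5, -0.2, -1.2]
grip_width: 0.537
grip_force: 21.2
```

>>> {"fn": "send_rows", "kwargs": {"targets": [{"offset": [0,0,-0.1],"spin": 0},{"offset": [0,0,-0.15],"spin": 0},{"offset": [0,0,-0.15],"spin": 0}]}}

```text
time_s: 12.57
eef_pos: [530.7, 25.2, 4.1]
ee_rot: [-0.0, 1.0, -0.01, -0.0]
force: [0.6, -0.7, -1.2]
grip_width: 0.534
grip_force: 21.2
```

>>> {"fn": "send_rows", "kwargs": {"targets": [{"offset": [0,0,-0.1],"spin": 0},{"offset": [0,0,-0.1],"spin": 0}]}}

```text
time_s: 12.73
eef_pos: [530.9, 25.2, 3.7]
ee_rot: [0.0, 1.0, -0.01, 0.0]
force: [-1.2, 0.4, 4.9]
grip_width: 0.537
grip_force: 21.6
```

Contact at the predicted floor height. Release and raise.

>>> {"fn": "send_rows", "kwargs": {"targets": [{"offset": [0,0,0],"spin": 0},{"offset": [0,0,0],"spin": 0},{"offset": [0,0,0],"spin": 0},{"offset": [0,0,0],"spin": 0},{"offset": [0,0,0],"spin": 0}], "grip": 0.9}}

```text
time_s: 13.15
eef_pos: [530.7, 25.1, 3.2]
ee_rot: [-0.0, 1.0, -0.01, -0.0]
force: [0.3, -1.0, -0.6]
grip_width: 0.904
grip_force: 0.0
```

>>> {"fn": "send_rows", "kwargs": {"targets": [{"offset": [0,0,1],"spin": 0},{"offset": [0,0,3],"spin": 0},{"offset": [0,0,6],"spin": 0},{"offset": [0,0,10],"spin": 0},{"offset": [-4,0,12],"spin": 0},{"offset": [-8,0,12],"spin": 0},{"offset": [-12,0,12],"spin": 0},{"offset": [-14,0,12],"spin": 0}]}}

```text
time_s: 13.82
eef_pos: [386.9, 25.8, 123.6]
ee_rot: [-0.0, 1.0, -0.01, -0.0]
force: [0.7, -0.3, -0.1]
grip_width: 0.901
grip_force: 0.0
```

Run:
```python
from h import *
im,W=cloud('side'); save(cv2.resize(im[170:290,260:440],(780,520),interpolation=cv2.INTER_CUBIC),'f.png')
im,W=cloud('top')
q=sel(W,490,580,-20,70,52,70); print(len(q),q.mean(0).round(1),np.ptp(q,axis=0).round())
q=sel(W,440,490,-60,110,50,68); print('panel',len(q),q.mean(0).round(1))
s=ctrl.sense(); print(s['time_s'],s['eef_pos'],s['force'])
```

```text
300 [529.3  25.5  60.8] [45. 42. 17.]
panel 224 [475.6  25.6  58.7]
13.9167 [388.3536049   25.49913698 123.99928882] [ 0.35437653 -0.76086271  0.72675935]
```

View pics/f.png

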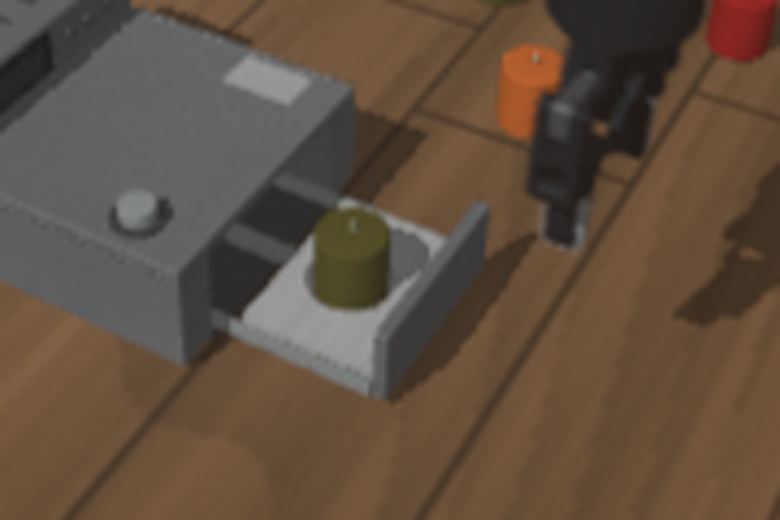

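The candle stands upright in the nest at crop (350,260), its top at z of about 61. Next I'll shut the gripper and line up in front of the panel.

>>> {"fn": "send_rows", "kwargs": {"targets": [{"offset": [4.5,0,-3],"spin": 0},{"offset": [4.5,0,-6],"spin": 0},{"offset": [4.5,0,-9],"spin": 0},{"offset": [4.5,0,-10.2],"spin": 0},{"offset": [4.5,0,-10.2],"spin": 0},{"offset": [4.5,0,-10.2],"spin": 0}], "grip": 0}}

```text
time_s: 14.42
eef_pos: [436.4, 25.1, 21.5]
ee_rot: [-0.0, 1.0, -0.01, -0.0]
force: [1.4, 0.6, 1.1]
grip_width: 0.043
grip_force: 0.0
```

>>> {"fn": "send_rows", "kwargs": {"targets": [{"offset": [0.6,0,0],"spin": 0},{"offset": [1.2,0,0],"spin": 0},{"offset": [1.6,0,0],"spin": 0},{"offset": [2,0,0],"spin": 0},{"offset": [2.4,0,0],"spin": 0},{"offset": [2.8,0,0],"spin": 0},{"offset": [3.2,0,0],"spin": 0}]}}

```text
time_s: 15.0
eef_pos: [467.4, 25.2, 21.2]
ee_rot: [-0.0, 1.0, -0.01, -0.001]
force: [-4.6, -0.3, 3.3]
grip_width: -0.002
grip_force: 2.4
```

>>> {"fn": "send_rows", "kwargs": {"targets": [{"offset": [0.7,0,0],"spin": 0},{"offset": [1.4,0,0],"spin": 0},{"offset": [2.1,0,0],"spin": 0},{"offset": [2.8,-0.05,0],"spin": 0},{"offset": [3.5,-0.05,0],"spin": 0},{"offset": [4.2,-0.1,0],"spin": 0},{"offset": [4.9,-0.1,0],"spin": 0},{"offset": [5.5,-0.1,0],"spin": 0}]}}

```text
time_s: 15.67
eef_pos: [521.9, 24.4, 21.0]
ee_rot: [-0.0, 1.0, -0.01, -0.002]
force: [-8.4, -0.1, 5.2]
grip_width: 0.001
grip_force: 4.3
```

Run:
```python
from h import *
im,W=cloud('side'); save(cv2.resize(im[170:290,260:440],(780,520),interpolation=cv2.INTER_CUBIC),'g.png')
im,W=cloud('top')
q=sel(W,460,580,-60,110,50,66); print('panel',len(q),np.percentile(q[:,0],[2,20,50,98]).round(1))
s=ctrl.sense(); print(s['time_s'],s['eef_pos'],s['force'])
```

```text
Traceback (most recent call last):
IndexError: index -1 is out of bounds for axis 0 with size 0
```

View pics/g.png

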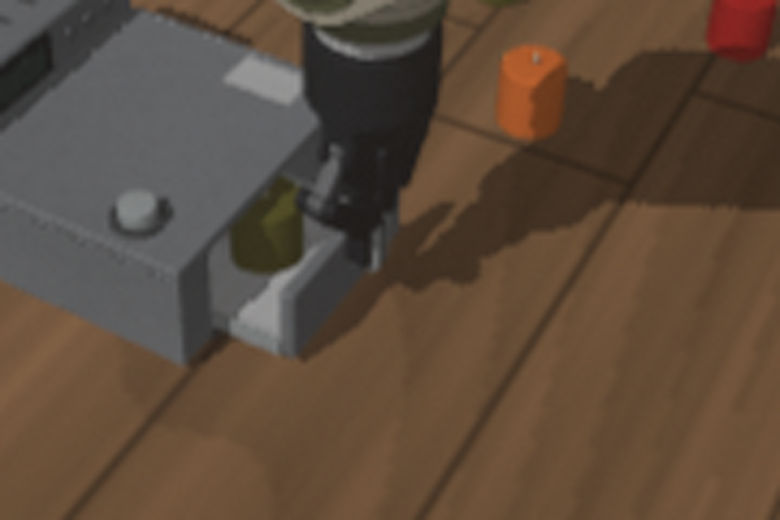

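The tray is about two-thirds in with the candle upright and passing under the roof. Continuing more slowly.

>>> {"fn": "send_rows", "kwargs": {"targets": [{"offset": [0.4,0,0],"spin": 0},{"offset": [0.8,0,0],"spin": 0},{"offset": [1.2,0,0],"spin": 0},{"offset": [1.5,0,0],"spin": 0},{"offset": [1.8,0,0],"spin": 0}]}}

```text
time_s: 16.18
eef_pos: [539.6, 24.1, 20.9]
ee_rot: [0.0, 1.0, -0.01, -0.002]
force: [-8.5, -2.5, 5.1]
grip_width: -0.001
grip_force: 4.4
```

>>> {"fn": "send_rows", "kwargs": {"targets": [{"offset": [0.2,0,0],"spin": 0},{"offset": [0.4,0,0],"spin": 0},{"offset": [0.5,0,0],"spin": 0}]}}

```text
time_s: 16.43
eef_pos: [544.3, 24.1, 20.9]
ee_rot: [0.0, 1.0, -0.01, -0.002]
force: [-10.7, -3.1, 6.2]
grip_width: 0.003
grip_force: 5.3
```

>>> {"fn": "send_rows", "kwargs": {"targets": [{"offset": [0.1,0,0],"spin": 0},{"offset": [0.2,0,0],"spin": 0}]}}

```text
time_s: 16.6
eef_pos: [545.9, 24.0, 20.9]
ee_rot: [0.0, 1.0, -0.01, -0.003]
force: [-12.7, -3.2, 7.7]
grip_width: -0.001
grip_force: 6.3
```

>>> {"fn": "send_rows", "kwargs": {"targets": [{"offset": [0.1,0,0],"spin": 0},{"offset": [0.15,0,0],"spin": 0}]}}

```text
time_s: 16.77
eef_pos: [547.6, 24.0, 20.9]
ee_rot: [0.0, 1.0, -0.01, -0.002]
force: [-9.4, -3.3, 5.2]
grip_width: -0.001
grip_force: 4.9
```

>>> {"fn": "send_rows", "kwargs": {"targets": [{"offset": [0.1,0,0],"spin": 0}]}}

```text
time_s: 16.85
eef_pos: [548.7, 24.0, 20.9]
ee_rot: [0.0, 1.0, -0.01, -0.002]
force: [-9.7, -2.4, 4.5]
grip_width: -0.004
grip_force: 4.8
```

>>> {"fn": "send_rows", "kwargs": {"targets": [{"offset": [0.1,0,0],"spin": 0}]}}

```text
time_s: 16.93
eef_pos: [549.8, 23.9, 20.9]
ee_rot: [0.0, 1.0, -0.01, -0.002]
force: [-10.0, -2.9, 5.9]
grip_width: -0.001
grip_force: 4.8
```

>>> {"fn": "send_rows", "kwargs": {"targets": [{"offset": [0.05,0,0],"spin": 0},{"offset": [0.05,0,0],"spin": 0}]}}

```text
time_s: 17.1
eef_pos: [550.4, 24.0, 20.9]
ee_rot: [0.0, 1.0, -0.01, -0.002]
force: [-8.5, -2.3, 4.8]
grip_width: 0.001
grip_force: 4.4
```

>>> {"fn": "send_rows", "kwargs": {"targets": [{"offset": [-0.1,0,0],"spin": 0},{"offset": [-0.2,0,0],"spin": 0},{"offset": [-0.3,0,0],"spin": 0}]}}

```text
time_s: 17.35
eef_pos: [547.9, 24.0, 20.9]
ee_rot: [0.0, 1.0, -0.01, -0.001]
force: [-6.6, -2.3, 1.6]
grip_width: 0.003
grip_force: 2.9
```

Not latched yet: the tray follows the tool back. Pushing on in small steps.

>>> {"fn": "send_rows", "kwargs": {"targets": [{"offset": [0.1,0,0],"spin": 0},{"offset": [0.2,0,0],"spin": 0},{"offset": [0.3,0,0],"spin": 0},{"offset": [0.35,0,0],"spin": 0}]}}

```text
time_s: 17.68
eef_pos: [550.9, 23.9, 20.9]
ee_rot: [0.0, 1.0, -0.01, -0.002]
force: [-10.3, -2.6, 5.6]
grip_width: -0.003
grip_force: 4.7
```

>>> {"fn": "send_rows", "kwargs": {"targets": [{"offset": [0.05,0,0],"spin": 0},{"offset": [0.1,0,0],"spin": 0}]}}

```text
time_s: 17.85
eef_pos: [551.8, 23.9, 20.9]
ee_rot: [0.0, 1.0, -0.01, -0.002]
force: [-9.1, -3.4, 5.3]
grip_width: 0.002
grip_force: 4.7
```

>>> {"fn": "send_rows", "kwargs": {"targets": [{"offset": [0.05,0,0],"spin": 0},{"offset": [0.1,0,0],"spin": 0}]}}

```text
time_s: 18.02
eef_pos: [552.9, 23.9, 20.9]
ee_rot: [0.0, 1.0, -0.01, -0.002]
force: [-9.1, -3.1, 4.9]
grip_width: -0.003
grip_force: 4.4
```

>>> {"fn": "send_rows", "kwargs": {"targets": [{"offset": [0.05,0,0],"spin": 0},{"offset": [0.1,0,0],"spin": 0}]}}

```text
time_s: 18.18
eef_pos: [554.0, 23.9, 20.9]
ee_rot: [0.0, 1.0, -0.01, -0.002]
force: [-8.2, -2.4, 4.4]
grip_width: 0.003
grip_force: 4.1
```

>>> {"fn": "send_rows", "kwargs": {"targets": [{"offset": [0.05,0,0],"spin": 0},{"offset": [0.1,0,0],"spin": 0}]}}

```text
time_s: 18.35
eef_pos: [555.0, 23.9, 20.9]
ee_rot: [0.0, 1.0, -0.01, -0.002]
force: [-8.2, -2.1, 4.1]
grip_width: 0.002
grip_force: 4.4
```

>>> {"fn": "send_rows", "kwargs": {"targets": [{"offset": [0.05,0,0],"spin": 0},{"offset": [0.05,0,0],"spin": 0}]}}

```text
time_s: 18.52
eef_pos: [555.6, 23.9, 20.9]
ee_rot: [0.0, 1.0, -0.01, -0.002]
force: [-9.2, -3.6, 4.2]
grip_width: 0.001
grip_force: 4.1
```

>>> {"fn": "send_rows", "kwargs": {"targets": [{"offset": [0.05,0,0],"spin": 0},{"offset": [0.1,0,0],"spin": 0}]}}

```text
time_s: 18.68
eef_pos: [556.4, 23.9, 20.9]
ee_rot: [0.0, 1.0, -0.01, -0.002]
force: [-8.7, -3.7, 4.3]
grip_width: 0.003
grip_force: 4.4
```

>>> {"fn": "send_rows", "kwargs": {"targets": [{"offset": [0.05,0,0],"spin": 0},{"offset": [0.1,0,0],"spin": 0}]}}

```text
time_s: 18.85
eef_pos: [557.2, 23.9, 20.9]
ee_rot: [0.0, 1.0, -0.01, -0.002]
force: [-10.9, -3.3, 6.8]
grip_width: -0.004
grip_force: 5.6
```

>>> {"fn": "send_rows", "kwargs": {"targets": [{"offset": [0.05,0,0],"spin": 0},{"offset": [0.05,0,0],"spin": 0}]}}

```text
time_s: 19.02
eef_pos: [557.4, 23.9, 20.9]
ee_rot: [0.0, 1.0, -0.01, -0.003]
force: [-10.7, -2.7, 6.3]
grip_width: 0.001
grip_force: 5.8
```

Now climbing the ramp.

>>> {"fn": "send_rows", "kwargs": {"targets": [{"offset": [0.05,0,0],"spin": 0},{"offset": [0.1,0,0],"spin": 0}]}}

```text
time_s: 19.18
eef_pos: [558.0, 23.9, 20.9]
ee_rot: [0.0, 1.0, -0.01, -0.003]
force: [-15.1, -4.4, 9.7]
grip_width: 0.004
grip_force: 7.6
```

>>> {"fn": "send_rows", "kwargs": {"targets": [{"offset": [0.05,0,0],"spin": 0},{"offset": [0.1,0,0],"spin": 0}]}}

```text
time_s: 19.35
eef_pos: [558.5, 23.9, 20.9]
ee_rot: [0.0, 1.0, -0.01, -0.004]
force: [-17.4, -4.0, 10.3]
grip_width: 0.001
grip_force: 8.8
```

>>> {"fn": "send_rows", "kwargs": {"targets": [{"offset": [0.05,0,0],"spin": 0}]}}

```text
time_s: 19.43
eef_pos: [558.8, 23.9, 20.8]
ee_rot: [0.0, 1.0, -0.01, -0.004]
force: [-18.8, -5.1, 12.3]
grip_width: -0.001
grip_force: 9.4
```

>>> {"fn": "send_rows", "kwargs": {"targets": [{"offset": [-0.1,0,0],"spin": 0},{"offset": [-0.2,0,0],"spin": 0},{"offset": [-0.3,0,0],"spin": 0},{"offset": [-0.3,0,0],"spin": 0}]}}

```text
time_s: 19.77
eef_pos: [557.0, 23.9, 20.9]
ee_rot: [0.0, 1.0, -0.01, -0.002]
force: [-10.9, -2.7, 5.6]
grip_width: -0.003
grip_force: 5.2
```

>>> {"fn": "send_rows", "kwargs": {"targets": [{"offset": [-0.1,0,0],"spin": 0},{"offset": [-0.2,0,0],"spin": 0},{"offset": [-0.3,0,0],"spin": 0},{"offset": [-0.3,0,0],"spin": 0}]}}

```text
time_s: 20.1
eef_pos: [554.6, 23.9, 20.9]
ee_rot: [0.0, 1.0, -0.01, -0.002]
force: [-8.0, -3.4, 4.0]
grip_width: -0.002
grip_force: 3.8
```

```bash
cat > p.py <<'E'
from h import *
im,W=cloud('side')
for y0,y1 in((60,75),(75,95)):
    for z0,z1 in((15,30),(30,45),(45,56),(56,64)):
        q=sel(W,500,600,y0,y1,z0,z1)
        if len(q)>3: print((y0,y1),(z0,z1),len(q),np.percentile(q[:,0],[3,50,97]).round(1))
q=sel(W,610,655,75,120,86,100); print('rel',len(q),q[:,2].max().round(1),np.percentile(q[:,2],80).round(1))
q=sel(W,480,620,-40,110,70,130); print('tool low pts',[ (z,q[(q[:,2]>z)&(q[:,2]<z+6)][:,0].max().round() if ((q[:,2]>z)&(q[:,2]<z+6)).any() else None) for z in range(84,130,6)])
for k in ctrl.place_of('side','tray_front')[:2]: print(round(k['conf'],2),at_z('side',k['uv'],34).round(1))
im,W=cloud('top'); q=sel(W,500,583,-60,110,50,66); print('top panel',len(q),np.percentile(q[:,0],[3,50,97]).round(1) if len(q) else '')
s=ctrl.sense(); print(s['time_s'],s['eef_pos'],s['force'])
E
python3 p.py
```

```text
(60, 75) (15, 30) 27 [565.1 567.8 599.4]
(60, 75) (30, 45) 13 [565.4 566.5 567. ]
(60, 75) (45, 56) 12 [565.1 566.  566.9]
(60, 75) (56, 64) 17 [566.5 571.1 575.6]
(75, 95) (15, 30) 56 [566.1 579.2 596.2]
(75, 95) (30, 45) 24 [565.8 567.6 575.5]
(75, 95) (45, 56) 26 [565.6 567.5 575.6]
(75, 95) (56, 64) 15 [567.5 571.5 575.2]
rel 63 95.5 93.9
tool low pts [(84, np.float64(620.0)), (90, np.float64(565.0)), (96, np.float64(559.0)), (102, np.float64(562.0)), (108, np.float64(565.0)), (114, np.float64(559.0)), (120, np.float64(567.0)), (126, np.float64(567.0))]
0.7 [570.5  20.2  34. ]
top panel 0 
20.25 [554.60731611  23.88647842  20.91066489] [-6.95563408 -3.79004317  3.60449859]
```

The panel face is at x of about 566, roughly 5 mm out, so the 19 N was likely the buffer past the click. I'll keep backing off to see whether the tray stays.

>>> {"fn": "send_rows", "kwargs": {"targets": [{"offset": [-0.05,0,0],"spin": 0},{"offset": [-0.1,0,0],"spin": 0},{"offset": [-0.15,0,0],"spin": 0},{"offset": [-0.15,0,0],"spin": 0}]}}

```text
time_s: 20.58
eef_pos: [553.9, 24.0, 21.0]
ee_rot: [0.0, 1.0, -0.01, -0.001]
force: [-3.2, -1.6, -0.1]
grip_width: -0.0
grip_force: 1.9
```

>>> {"fn": "send_rows", "kwargs": {"targets": [{"offset": [-0.1,0,0],"spin": 0},{"offset": [-0.2,0,0],"spin": 0},{"offset": [-0.3,0,0],"spin": 0},{"offset": [-0.3,0,0],"spin": 0}]}}

```text
time_s: 20.92
eef_pos: [551.4, 24.3, 21.4]
ee_rot: [-0.0, 1.0, -0.01, 0.0]
force: [-0.9, 0.1, -0.2]
grip_width: -0.0
grip_force: 0.0
```

```bash
python3 p.py
```

```text
(60, 75) (15, 30) 32 [564.3 589.6 598.7]
(60, 75) (30, 45) 13 [563.9 565.2 566. ]
(60, 75) (45, 56) 11 [564.4 565.  566.1]
(60, 75) (56, 64) 15 [565.5 569.6 573.2]
(75, 95) (15, 30) 57 [565.  580.8 597.2]
(75, 95) (30, 45) 26 [564.6 566.4 576.4]
(75, 95) (45, 56) 17 [564.7 566.1 571.6]
(75, 95) (56, 64) 20 [565.  569.5 574.3]
rel 62 95.4 94.0
tool low pts [(84, np.float64(619.0)), (90, np.float64(559.0)), (96, np.float64(560.0)), (102, np.float64(563.0)), (108, np.float64(556.0)), (114, np.float64(559.0)), (120, np.float64(564.0)), (126, np.float64(561.0))]
0.73 [559.7  24.6  34. ]
0.69 [606.9  49.3  34. ]
top panel 0 
21.0667 [551.4260854   24.1899874   21.36210955] [ 1.20189004 -0.77648363  0.30297689]
```

Latched: contact force is zero, and the panel stays at x of about 565 with the tool backed off. Withdrawing clear.

>>> {"fn": "send_rows", "kwargs": {"targets": [{"offset": [-1,0,0],"spin": 0},{"offset": [-3,0,0],"spin": 0},{"offset": [-6,0,1],"spin": 0},{"offset": [-9,0,4],"spin": 0},{"offset": [-12,0,7],"spin": 0},{"offset": [-15,0,10],"spin": 0},{"offset": [-15,0,10],"spin": 0},{"offset": [-15,0,10],"spin": 0}]}}

```text
time_s: 21.73
eef_pos: [401.5, 24.0, 122.9]
ee_rot: [0.0, 1.0, -0.01, 0.002]
force: [0.2, 0.2, 0.4]
grip_width: -0.001
grip_force: 0.0
```

```bash
python3 p.py
python3 - <<'E'
from h import *
im,d=ctrl.capture('side'); save(im,'z.png')
E
```

```text
(60, 75) (15, 30) 30 [564.8 588.4 598. ]
(60, 75) (30, 45) 13 [564.4 565.5 566.4]
(60, 75) (45, 56) 11 [564.3 565.5 570.1]
(60, 75) (56, 64) 14 [564.4 568.  572.8]
(75, 95) (15, 30) 54 [565.4 579.9 596.4]
(75, 95) (30, 45) 26 [564.3 566.  576.1]
(75, 95) (45, 56) 21 [564.7 566.1 574.1]
(75, 95) (56, 64) 18 [565.4 568.7 573.4]
rel 65 96.1 93.5
tool low pts [(84, np.float64(620.0)), (90, None), (96, None), (102, None), (108, None), (114, None), (120, None), (126, None)]
0.79 [558.6  22.3  34. ]
0.44 [ 713.8 -243.4   34. ]
top panel 275 [563.4 567.9 573.5]
21.8833 [401.54070202  24.13370163 120.36828958] [-0.24483451 -0.28093759 -0.85719706]
```

View pics/z.png

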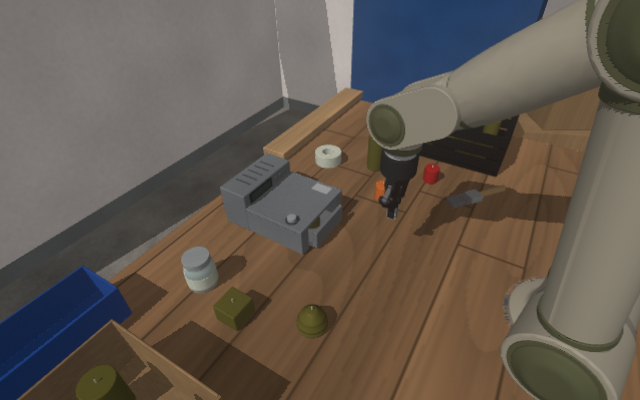

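The tray is shut at (325,225) with the candle just visible inside at (313,222). The other things are where they were and the arm is clear, so I'm handing in.

```bash
python3 -c "
from rig import ctrl
print(ctrl.finish_job())"
```

```text
the job is handed in; nothing more can be done
None
```

The job is handed in at about 22 s: I pressed the release, stood the candle in the nest and pushed the tray home, where it stayed shut with the arm clear; the hardest push on the tray read about 19 N along the push, against the 30 N limit.

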